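# Fit the universal-joint yoke to the splined gearbox shaft and latch its keeper

## Robot

A 7-joint arm with a two-finger parallel gripper is mounted at the origin on a cart in front of the work surface, level with it; the furniture and walls round the work are solid. World frame = base frame: x ahead of the robot, y to its left, z up, the work surface at z = 0. Lengths are in m, angles in rad, forces in N, time in s.
With the tool pointing down it reaches from about 0.425 to 0.95 m from the base axis. Payload 16.7 kg.
Tool frame: the origin (TCP) lies at the very end of the fingers, on their centre line; the grasp point (between the pads) lies 19 mm behind it (r.grasp_offset is the distance from the TCP to the grasp point, in m); z points along the fingers, x is the direction in which the jaws open and shut, and the axes are right-handed (so a half turn about z gives the same grasp; the last joint's range is limited). The gripper opens to 94 mm and grips with 3 to 60 N. Pads are 16 mm wide; open, the fingers measure 119 mm over their backs; the gripper's body (75 mm by 177 mm) begins 78 mm behind the grasp point.
Start: joints at [1.131, 0.426, 0.074, 1.606, -0.034, 1.111, -0.067], TCP at [0.194, -0.647, 0.205] pointing down, gripper open.
Joint ranges: [-2.85, 2.85], [-0.5, 2.14], [-1.23, 1.37], [0.21, 2.46], [-1.02, 4.16], [0.16, 2.05], [-2.73, 2.73]. Speed limits (rad/s): [1.89, 1.89, 2.39, 2.39, 3.01, 3.01, 3.01].

## Interface

Orientations are given as a unit quaternion [x, y, z, w].
In Python, from workcell import r, snapshot, camera_info, telemetry gives the robot as it stands. Calls block until the motion is done:
- r.move_to(position, orientation): joint-space move of the TCP to a pose.
- r.line_to(position, ori=None, vel=0.15): straight line of the TCP; ori=None keeps the orientation; vel is the mean speed in m/s.
- r.goto_joints(angles): joint-space move.
- r.move_gripper(opening): finger opening in m; the grip force is fixed at half the most; returns when the fingers have stopped.
- r.dwell(seconds).
- r.ik(position, orientation): joint angles nearest the present ones, or None.
- snapshot(name): name is "scene" or "top" or "wrist"; returns the picture (480x640x3 uint8, red, green, blue); there is no depth.
- camera_info(name): a dict with "camera_matrix" (3x3 intrinsics, pixels), "rvec" (rotation vector, rad) and "tvec" (3), from world to camera coordinates, as OpenCV has them. Camera axes: x right, y down, z forward; pixel columns grow to the right and rows downward; lengths in m; the calibration is good to about 2 mm. A picture is of the moment at which its call begins: read the wrist's pose just before it. camera_info takes no time and is no camera call; for the wrist camera it gives the pose at the moment of the call.
A pose or a line that the arm cannot do raises r.MotionError and nothing moves.
- r.job_done(): hands the job in, once; it reports no verdict.
Readings, each from a call of its own:
- telemetry.current_time(): time.
- telemetry.current_joint_pos(): joint angles.
- telemetry.current_dq(): joint speeds.
- telemetry.current_joint_efforts(): joint torques, N m.
- telemetry.current_position(): TCP position.
- telemetry.current_eef_rot(): TCP orientation.
- telemetry.current_force(): force on the tool from outside, world axes, zero at the start.
- telemetry.current_wrist_torque(): the same for the moment, N m.
- telemetry.current_gripper_width(): finger opening in m.
Only numpy, scipy, OpenCV 4.12 (cv2) and the standard library are available. Lean on these libraries where they do the work, as an engineer would, in place of code of your own. Each camera call takes 0.05 s, during which the arm holds its last target.

## Task

Fit the loose steel universal-joint yoke onto the gearbox's upright splined shaft, flange down and ears up: push lightly and rock it round its axis until the teeth mesh, then slide it gently all the way home onto the shaft's shoulder. Never force or drop it, or the tooth ends will burr. With the yoke home, swing the keeper fully shut over the yoke's flange to lock it on, leave everything released, and leave the other things on the bench where they are.

Things in the scene. Friction and masses are not known exactly. Their poses are not given: they have to be found in the camera images.
- yoke: Loose bare-steel universal-joint yoke, 0.44 to 0.72 kg, standing upright. Origin: centre of its underside, z up along the bore. Flange 68 mm across and 10 mm thick at the bottom, hub 52 mm across up to z = 50 mm, then two ears up to z = 87 mm, one each side along its y axis: flat outer faces at y = +-27 mm (54 mm apart), 34 mm wide in x (rounded over above z = 70 mm).
- yoke_ears (a point): On the yoke's axis, midway between the two ears, 70 mm above its underside, at the height of the 17 mm cross holes through the ears; axes as the yoke. Pinch the ears' outer faces here, from above, along the yoke's y.
- yoke_bore (a point): Centre of the bore's mouth in the yoke's underside; axes as the yoke. Straight through bore with 6 teeth, 32 mm across their tips, mouth eased by 1 mm; between them 6 grooves 10.4 mm wide and 42 mm across, one along the yoke's +x.
- gearbox: Grey cast gearbox on a dark steel sole plate 170 x 150 mm, bolted down (fixed). Cover 74 mm high; an input stub sticks out of its front to x = -114 mm at 40 mm height. Origin: on the bench under the axis of the upright output shaft; z up. The yoke, the shaft and the tooth ends are spoilt if the yoke bears on gearbox or shaft with more than 45 N.
- shaft_tip (a point): Centre of the flat top of the shaft's plain pilot nose, on its axis, 136 mm above the bench; axes as the gearbox (does not turn with the shaft). The nose is 20 mm across at the top, 29 mm from 5 mm below. The spline teeth begin 10 mm below the tip: a yoke standing on their ends has its underside 126 mm above the bench, the nose 10 mm in the bore.
- shaft_shoulder (a point): On the shaft's axis, top of the 48 mm collar on which the yoke's underside rests when home, 84 mm above the bench. From here 6 straight teeth run up 42 mm: 8.4 mm wide (1 mm play each side in the grooves), 38 mm across, root 29 mm. The shaft turns stiffly (0.5 N m). Its tooth angle is not measured and differs every time; it repeats every 60 degrees.
- keeper (a joint): Angle of the keeper, a dark crescent plate 7 mm thick swinging level on the gearbox cover, underside 96.5 mm above the bench. 0 = wide open, grows counter-clockwise from above, 0.80 rad = fully shut at its stop, lying over the flange of a yoke that is home (2.5 mm above it). Starts at 0 to 0.12, stays where left (friction 0.15 N m). A yoke not home blocks it.
- keeper_post (a point): Centre of the top of the upright steel post that swings the keeper: 12 mm across, standing 48 mm up from the plate, top 151.5 mm above the bench; it can be pinched from above or pushed.
- vice_lever (a point): Obstacle: free upper end, 263 mm high, of the black lever that slants from the vice (fixed) left of the gearbox towards it. Vice and grinder, further left, with stand and handles reach up to about 0.45 m: pass above them when coming from the left. Behind the gearbox, from x = 0.62 m on, an amplifier stands 0.35 m and more above the bench.
- keeper_pivot (a point): The keeper's upright pivot axis, at the level of the plate's underside. The post runs round it on a circle of 99 mm radius.
- tape_roll: bystander: roll of tan masking tape, 100 mm across, 25 mm high; origin centre of its underside
- oil_can: bystander: red pump oil can, 191 mm high; origin centre of its underside
- mug: bystander: terracotta-pink mug, 94 mm high; origin centre of its underside
- wrench: bystander: steel combination wrench, 240 mm long, lying flat; origin at its middle
- hammer: bystander: ball-pein hammer, 309 mm long, lying; origin at its middle
- bolt: bystander: large hex bolt, 81 mm long, lying; origin at its middle
- nut_large: bystander: hex nut, 35 mm across; origin centre of its underside
- nut_small: bystander: hex nut, 28 mm across; origin centre of its underside
- pliers: bystander: pliers with red handles, 190 mm long, lying; origin at their middle
There are look-alikes about, which are no part of the job. Of the things that look like the yoke, the largest one is meant.

How it is judged:
By the outcome, as a careful person would: the job done as asked, in the order asked, and still so for the second after the job is handed in, with the robot touching nothing.
It also fails if it takes over 72 s, if anything falls off the work surface, if the arm or the gripper's body presses on something with over 40 N, if the wrist force passes 120 N, or if a joint passes its speed limit or range.

## Working session

There is one attempt and no reset: what is moved stays moved. The work goes in short steps, each a Python script; the robot and the scene stay as the last script left them, time stands still between calls to the robot, and variables do not carry over. Pictures are saved under pics/ and viewed, and the job is handed in when it is done.

```bash
mkdir -p pics; ls; python3 - <<'E'
from workcell import r,snapshot,camera_info,telemetry
import cv2
for n in("scene","top","wrist"):
    im=snapshot(n); cv2.imwrite(f"pics/{n}0.png",im[:,:,::-1])
    c=camera_info(n); print(n,c)
print(telemetry.current_time(),telemetry.current_position(),telemetry.current_eef_rot())
E
```

```text
pics
scene {'camera_matrix': array([[548.9566204 ,   0.        , 319.34244934],
       [  0.        , 548.9566204 , 240.63772498],
       [  0.        ,   0.        ,   1.        ]]), 'rvec': array([ 2.05424391, -0.64048708,  0.33183479]), 'tvec': array([-0.52663347,  0.19008561,  1.496714  ])}
top {'camera_matrix': array([[601.69067483,   0.        , 315.82815146],
       [  0.        , 601.69067483, 245.51246341],
       [  0.        ,   0.        ,   1.        ]]), 'rvec': array([ 2.19258122, -2.20503824,  0.09003621]), 'tvec': array([-0.26228403,  0.5027377 ,  1.47255486])}
wrist {'camera_matrix': array([[340.06979019,   0.        , 314.23243143],
       [  0.        , 340.06979019, 239.08388794],
       [  0.        ,   0.        ,   1.        ]]), 'rvec': array([-2.33806176,  1.73958828,  0.2379634 ]), 'tvec': array([-0.67505483, -0.02933926,  0.38953432])}
0.15 [ 0.19341826 -0.64631702  0.20493052] [ 8.02098722e-01 -5.97191240e-01 -4.34920415e-04 -2.73601029e-04]
```

View pics/scene0.png

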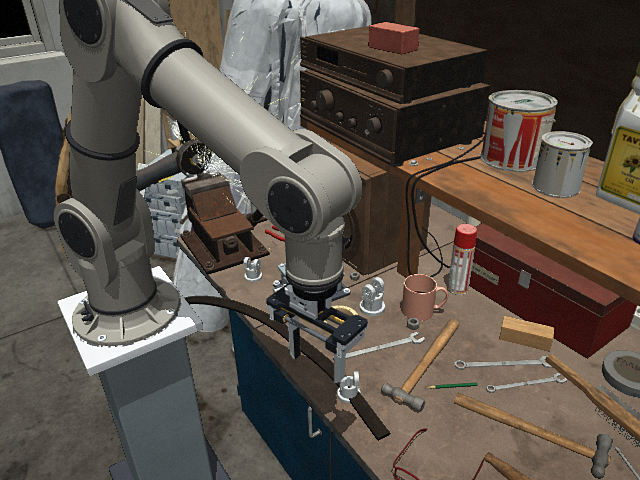

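View pics/top0.png

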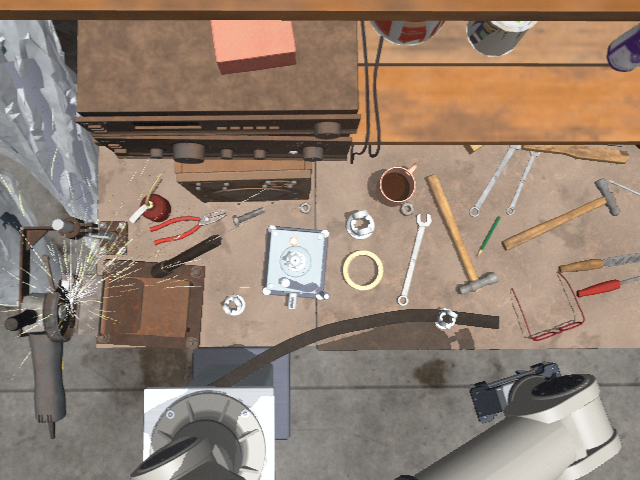

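View pics/wrist0.png

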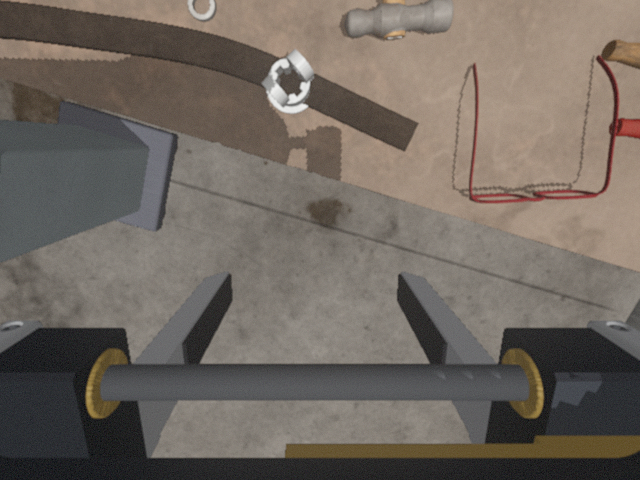

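In the top picture three things look like the yoke: (361,224), (234,304) and (446,319). The one at (361,224), between the mug and the tape roll, looks largest. The gearbox is at (295,262). I'll enlarge these to confirm and measure their flanges.

```bash
cat > h.py <<'E'
import numpy as np,cv2
from workcell import r,snapshot,camera_info,telemetry
def ray(c,uv):
    K,R,t=c["camera_matrix"],cv2.Rodrigues(np.array(c["rvec"]))[0],np.array(c["tvec"])
    d=R.T@np.linalg.inv(K)@np.array([uv[0],uv[1],1.]); o=-R.T@t
    return o,d
def onz(c,uv,z):
    o,d=ray(c,uv); return o+d*(z-o[2])/d[2]
def proj(c,p):
    return cv2.projectPoints(np.array(p,float).reshape(-1,3),c["rvec"],c["tvec"],c["camera_matrix"],None)[0].reshape(-1,2)
E
python3 - <<'E'
from h import *
im=cv2.imread("pics/top0.png")
a=im[185:330,200:400]; a=cv2.resize(a,None,fx=4,fy=4,interpolation=cv2.INTER_CUBIC); cv2.imwrite("pics/topcrop.png",a)
t=[]
for u,v in((361,224),(234,304),(446,319)): t.append(cv2.resize(im[v-25:v+25,u-25:u+25],(260,260),interpolation=cv2.INTER_CUBIC))
cv2.imwrite("pics/cands.png",np.hstack(t))
c=camera_info("top")
for p in((361,224),(234,304),(446,319),(295,262)): print(onz(c,p,0.03))
E
```

```text
[ 0.5531232  -0.37670159  0.03      ]
[ 0.35870844 -0.06455882  0.03      ]
[ 0.31853388 -0.58267977  0.03      ]
[ 0.46025535 -0.21356007  0.03      ]
```

View pics/topcrop.png

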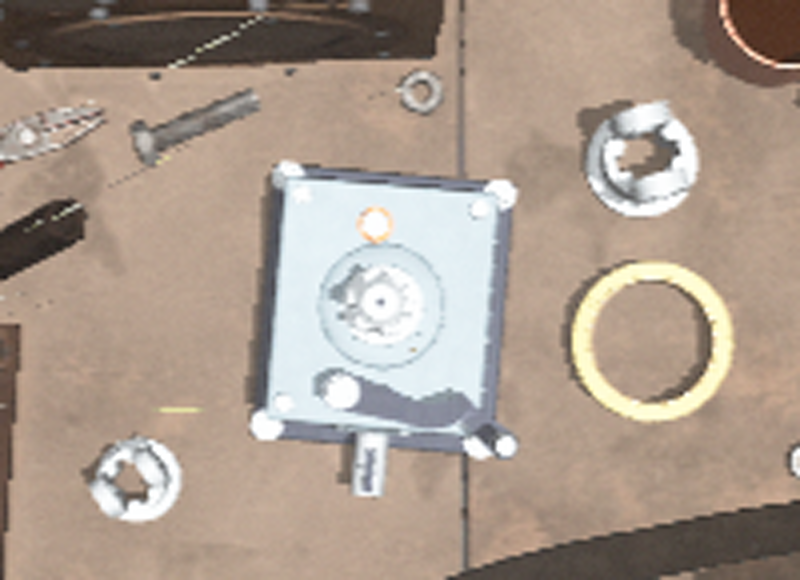

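View pics/cands.png

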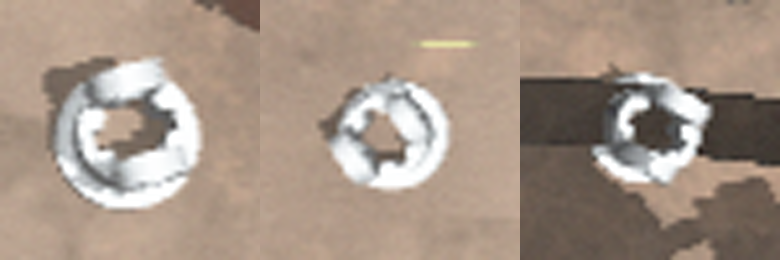

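```bash
python3 - <<'E'
from h import *
from scipy.spatial.transform import Rotation as Ro
c=camera_info("wrist"); R=cv2.Rodrigues(c["rvec"])[0]; o=-R.T@c["tvec"]
T=Ro.from_quat(telemetry.current_eef_rot()).as_matrix(); p=np.array(telemetry.current_position())
print("cam in tool",T.T@(o-p)); print(T.T@R.T); print("tool x",T[:,0])
t=camera_info("top")
def q(u,v): return 200+u/4,185+v/4
for n,u,v,z in(("shaft",380,301,.136),("pivot",340,390,.11),("post",508,445,.1515),("vlev",80,215,.263),("yoke fl",642,160,.005),("stub",367,490,.04)): print(n,onz(t,q(u,v),z))
E
```

```text
cam in tool [ 0.00023903 -0.07671141 -0.1781002 ]
[[ 9.99999407e-01  3.71010392e-04  1.02346333e-03]
 [-6.32006718e-04  9.63334063e-01  2.68304087e-01]
 [-8.86393488e-04 -2.68304574e-01  9.63333727e-01]]
tool x [ 0.28672487 -0.95801242 -0.00102448]
shaft [ 0.46048813 -0.21520372  0.136     ]
pivot [ 0.41010981 -0.19146808  0.11      ]
post [ 0.37865311 -0.28690594  0.1515    ]
vlev [ 0.50090212 -0.06251453  0.263     ]
yoke fl [ 0.55306754 -0.3777972   0.005     ]
stub [ 0.34962758 -0.20538783  0.04      ]
```

```bash
cat >> h.py <<'E'
from scipy.spatial.transform import Rotation as Ro
def quat(psi):
    c,s=np.cos(psi),np.sin(psi)
    return Ro.from_matrix([[c,s,0],[s,-c,0],[0,0,-1]]).as_quat()
def yaw():
    x=Ro.from_quat(telemetry.current_eef_rot()).as_matrix()[:,0]; return np.arctan2(x[1],x[0])
E
python3 - <<'E'
from h import *
print(np.degrees(yaw()))
for pos in([.553,-.378,.24],[.553,-.378,.051],[.4605,-.215,.30],[.4605,-.215,.135],[.41,-.27,.13],[.375,-.287,.15]):
    print(pos)
    for d in range(-180,180,30):
        q=r.ik(pos,quat(np.radians(d)))
        print(d,None if q is None else np.round(q,2))
E
```

```text
-73.33801110537122
[0.553, -0.378, 0.24]
-180 [ 0.31  0.4   0.26  1.59 -0.11  1.17 -2.54]
-150 [ 0.38  0.39  0.16  1.58 -0.07  1.17 -2.06]
-120 [ 0.46  0.39  0.07  1.58 -0.03  1.17 -1.57]
-90 [ 0.52  0.39 -0.02  1.58  0.01  1.17 -1.07]
-60 [ 0.57  0.39 -0.09  1.57  0.04  1.18 -0.58]
-30 [ 0.65  0.4  -0.19  1.57  0.08  1.18 -0.09]
0 [ 0.72  0.41 -0.3   1.56  0.13  1.19  0.4 ]
30 [ 0.79  0.42 -0.4   1.56  0.17  1.2   0.89]
60 [ 0.86  0.43 -0.49  1.55  0.21  1.21  1.38]
90 [ 0.92  0.45 -0.58  1.55  0.26  1.22  1.87]
120 [ 1.19  0.58 -1.03  1.53  0.51  1.32  2.2 ]
150 [-0.25  0.68  1.21  1.62 -0.66  1.31 -2.59]
[0.553, -0.378, 0.051]
-180 [ 0.28  0.6   0.31  1.75 -0.23  0.83 -2.45]
-150 [ 0.36  0.59  0.2   1.74 -0.15  0.83 -1.99]
-120 [ 0.44  0.58  0.09  1.74 -0.06  0.83 -1.54]
-90 [ 0.51  0.58 -0.01  1.73  0.    0.83 -1.07]
-60 [ 0.57  0.58 -0.09  1.73  0.07  0.84 -0.6 ]
-30 [ 0.64  0.58 -0.19  1.72  0.14  0.85 -0.13]
0 [ 0.71  0.59 -0.28  1.72  0.2   0.86  0.34]
30 [ 0.78  0.6  -0.38  1.72  0.28  0.88  0.8 ]
60 [ 0.84  0.62 -0.47  1.71  0.34  0.89  1.28]
90 [ 0.91  0.64 -0.56  1.71  0.
[... 1756 characters left out ...]
7  1.84]
120 [ 1.32  0.38 -1.02  2.04  0.4   0.94  2.17]
150 [-0.5   0.48  1.23  2.13 -0.57  0.93 -2.61]
[0.375, -0.287, 0.15]
-180 [ 0.36  0.16  0.17  2.11 -0.03  0.87 -2.59]
-150 [ 0.44  0.16  0.08  2.11 -0.02  0.87 -2.08]
-120 [ 0.51  0.16  0.    2.1  -0.    0.88 -1.58]
-90 [ 0.58  0.16 -0.07  2.1   0.02  0.88 -1.07]
-60 [ 0.67  0.17 -0.17  2.1   0.04  0.88 -0.57]
-30 [ 0.75  0.17 -0.26  2.09  0.06  0.88 -0.06]
0 [ 0.84  0.18 -0.36  2.09  0.08  0.89  0.44]
30 [ 0.9   0.19 -0.42  2.08  0.1   0.89  0.95]
60 [ 0.98  0.2  -0.51  2.08  0.12  0.89  1.45]
90 [ 1.04  0.21 -0.58  2.08  0.14  0.9   1.95]
120 [ 1.41  0.3  -1.02  2.06  0.32  0.95  2.31]
150 [-0.5   0.36  1.24  2.15 -0.44  0.92 -2.66]
```

The crop confirms it: the thing at (361,224) has the widest flange (about 28 px, against about 22 px and 20 px for the others). Next I'll take a wrist view above it.

```bash
python3 - <<'E'
from h import *
r.move_to([.51,-.29,.32],quat(np.radians(16)))
print(telemetry.current_time())
cs={}
c=camera_info("wrist"); im=snapshot("wrist"); cv2.imwrite("pics/w1.png",im[:,:,::-1]); np.save("w1.npy",c,allow_pickle=True)
r.move_to([.553,-.378,.20],quat(np.radians(16)))
c=camera_info("wrist"); im=snapshot("wrist"); cv2.imwrite("pics/w2.png",im[:,:,::-1]); np.save("w2.npy",c,allow_pickle=True)
im=snapshot("top"); cv2.imwrite("pics/top1.png",im[:,:,::-1])
im=snapshot("scene"); cv2.imwrite("pics/scene1.png",im[:,:,::-1])
print(telemetry.current_time(), telemetry.current_force(), np.degrees(yaw()))
E
```

```text
1.9333
2.8 [-0.38676583  0.39255343  0.40628017] 16.049154910321658
```

View pics/w1.png

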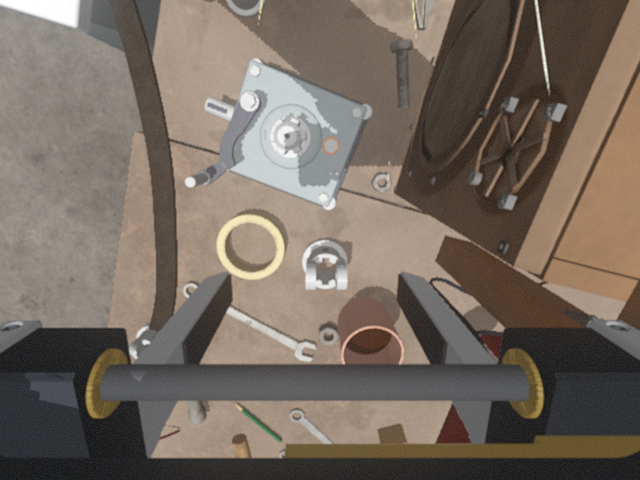

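View pics/w2.png

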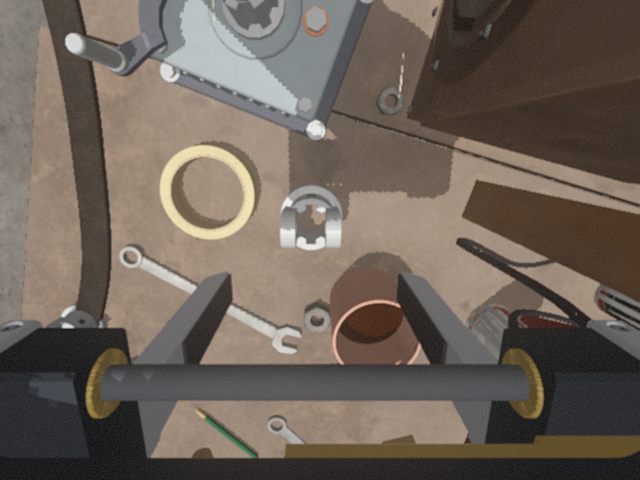

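View pics/scene1.png

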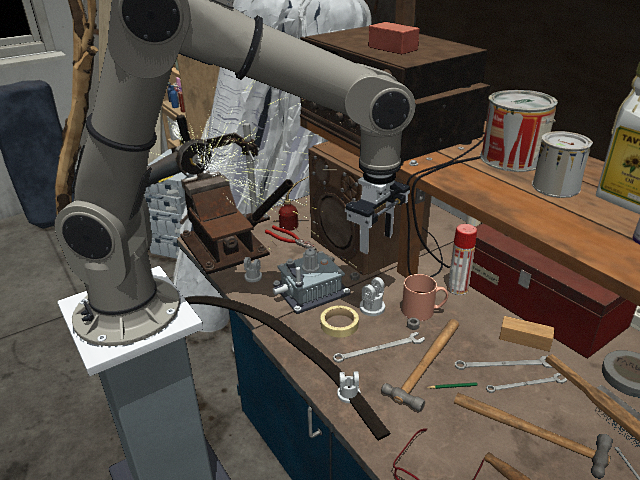

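```bash
python3 - <<'E'
from h import *
c=np.load("w2.npy",allow_pickle=True).item()
for z in (0,.15,.3): print(z,[onz(c,p,z).round(3) for p in((470,215),(478,182),(411,120))])
im=cv2.imread("pics/w2.png")
cv2.imwrite("pics/w2c.png",cv2.resize(im[170:270,260:365],None,fx=6,fy=6,interpolation=cv2.INTER_CUBIC))
im=cv2.imread("pics/w1.png")
cv2.imwrite("pics/w1c.png",cv2.resize(im[90:180,240:340],None,fx=6.5,fy=6.5,interpolation=cv2.INTER_CUBIC))
E
```

```text
0 [array([ 0.722, -0.329,  0.   ]), array([ 0.716, -0.292,  0.   ]), array([ 0.622, -0.251,  0.   ])]
0.15 [array([ 0.646, -0.319,  0.15 ]), array([ 0.642, -0.296,  0.15 ]), array([ 0.586, -0.272,  0.15 ])]
0.3 [array([ 0.571, -0.308,  0.3  ]), array([ 0.569, -0.301,  0.3  ]), array([ 0.55 , -0.292,  0.3  ])]
```

View pics/w2c.png

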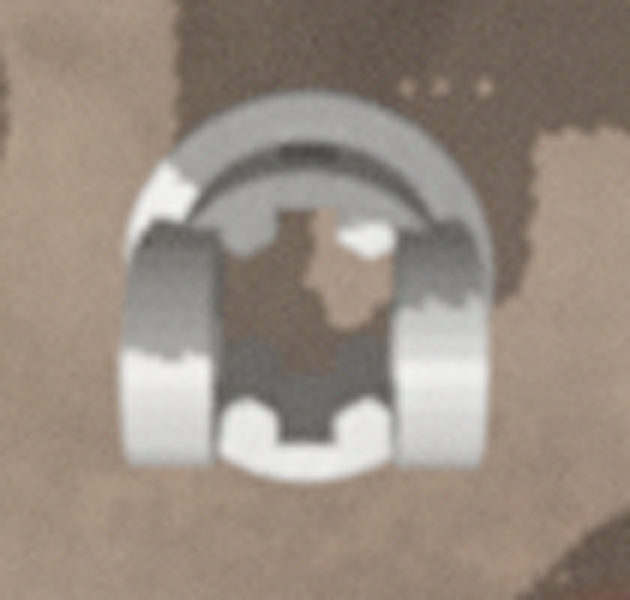

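View pics/w1c.png

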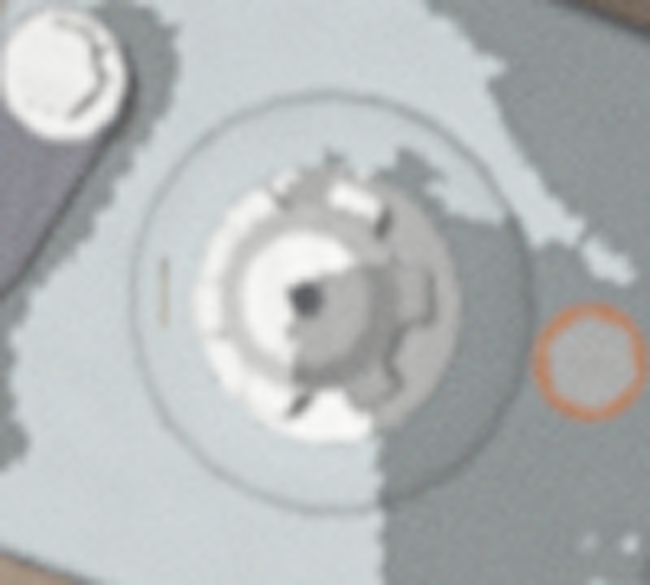

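```bash
python3 - <<'E'
from h import *
c=np.load("w2.npy",allow_pickle=True).item()
P=lambda u,v:(260+(u+.5)/6-.5,170+(v+.5)/6-.5)
a=onz(c,P(122,340),.07);b=onz(c,P(490,340),.07);print("ears",a,b,np.linalg.norm(a-b),np.degrees(np.arctan2(*(a-b)[1::-1])),(a+b)/2)
f=onz(c,P(310,90),.010); ty=np.array([np.sin(np.radians(16)),-np.cos(np.radians(16)),0]); print("flange-centre",f+.034*ty)
c1=np.load("w1.npy",allow_pickle=True).item()
print("shaft w1",onz(c1,(240+305.5/6.5-.5,90+299.5/6.5-.5),.136), "pivot",onz(c1,(240+66/6.5,90+75/6.5),.11),"post",onz(c1,(190.5,183),.1515))
r.move_to([.4605,-.215,.23],quat(np.radians(16)))
r.line_to([.4605,-.215,.195],vel=.1)
c=camera_info("wrist"); im=snapshot("wrist"); cv2.imwrite("pics/w3.png",im[:,:,::-1]); np.save("w3.npy",c,allow_pickle=True)
print(telemetry.current_time())
p=proj(c,[.4605,-.215,.136])[0];print(p)
u,v=p.astype(int)
cv2.imwrite("pics/w3c.png",cv2.resize(im[v-45:v+55,u-50:u+50,::-1],None,fx=6,fy=6,interpolation=cv2.INTER_CUBIC))
E
```

```text
ears [ 0.52019619 -0.38278908  0.07      ] [ 0.57520908 -0.3669718   0.07      ] 0.05724162477268548 -163.95902941369403 [ 0.54770263 -0.37488044  0.07      ]
flange-centre [ 0.54844612 -0.37689527  0.01      ]
shaft w1 [ 0.4571338  -0.21641526  0.136     ] pivot [ 0.4090251  -0.19342582  0.11      ] post [ 0.3766686  -0.28738671  0.1515    ]
4.1333
[315.88549696 254.21224437]
```

View pics/w3.png

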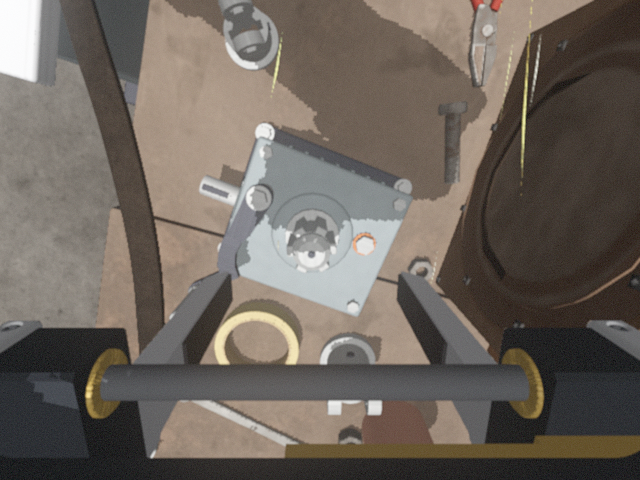

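View pics/w3c.png

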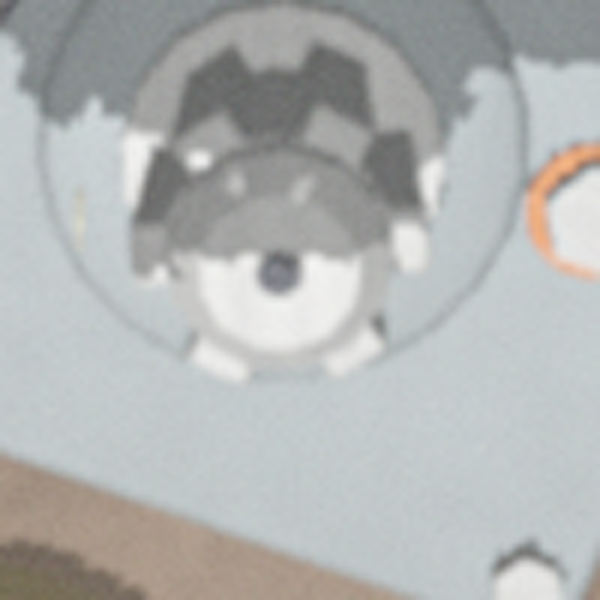

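```bash
python3 - <<'E'
from h import *
c=np.load("w3.npy",allow_pickle=True).item()
p0=(315-50,254-45); P=lambda u,v:(p0[0]+(u+.5)/6-.5,p0[1]+(v+.5)/6-.5)
tip=onz(c,P(280,272),.136);print("tip",tip)
for q in((155,250),(410,245),(220,358),(355,352),(210,137),(340,137)):
    w=onz(c,P(*q),.126)-tip; a=np.degrees(np.arctan2(w[1],w[0])); print(q,np.linalg.norm(w[:2]).round(4),a.round(1),(a%60).round(1))
im=cv2.imread("pics/w3.png")
p=proj(c,tip)[0]
cv2.imwrite("pics/w3d.png",cv2.resize(im[205:280,270:350],None,fx=10,fy=8,interpolation=cv2.INTER_LANCZOS4))
E
```

```text
tip [ 0.4571764  -0.21571937  0.136     ]
(155, 250) 0.0159 -162.8 17.2
(410, 245) 0.0164 17.2 17.2
(220, 358) 0.0168 -101.8 18.2
(355, 352) 0.017 -39.9 20.1
(210, 137) 0.0169 137.4 17.4
(340, 137) 0.0162 78.8 18.8
```

View pics/w3d.png

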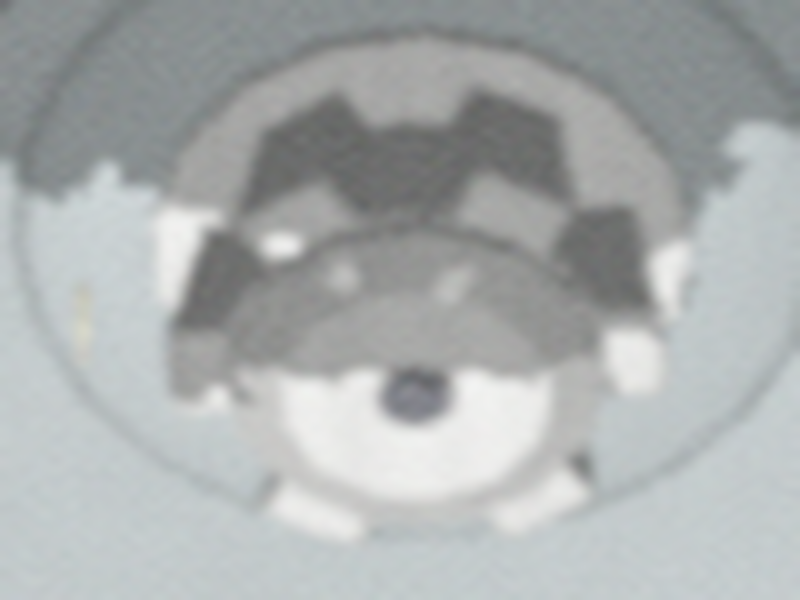

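Wrist views: ear outer faces at w2 (280,226) and (341,226), giving the yoke at (0.548,-0.377) with its y at 16°. The shaft tip in w3 is at (311.7,254.3), giving (0.457,-0.216). All six tooth ends agree on about 18.2° mod 60, so the tool yaw for mesh is about -11.8°. Next I grasp.

```bash
python3 - <<'E'
from h import *
q=quat(np.radians(16)); x,y=.5484,-.3776
r.line_to([.4605,-.215,.24],vel=.2)
r.move_to([x,y,.14],q)
r.line_to([x,y,.051],vel=.08)
print("F",telemetry.current_force(),telemetry.current_position())
im=snapshot("scene"); cv2.imwrite("pics/s2.png",im[130:330,220:520,::-1])
c=camera_info("wrist"); im=snapshot("wrist"); cv2.imwrite("pics/w4.png",im[:,:,::-1]); np.save("w4.npy",c,allow_pickle=True)
print(telemetry.current_time())
E
```

```text
F [ 0.40395489  0.03387526 -0.45550508] [ 0.54872283 -0.37778707  0.051586  ]
6.725
```

View pics/w4.png

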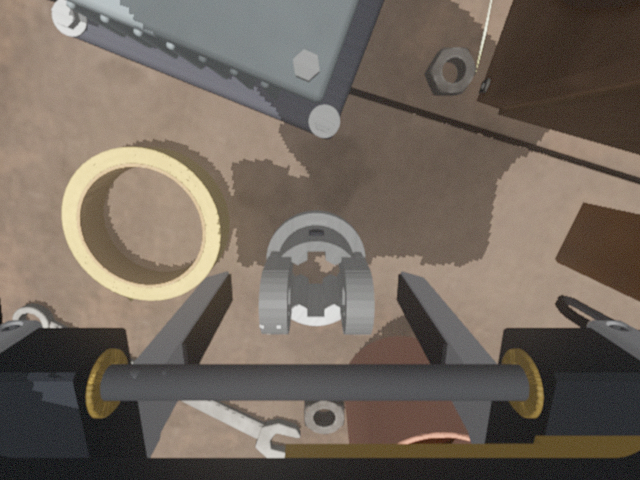

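View pics/s2.png

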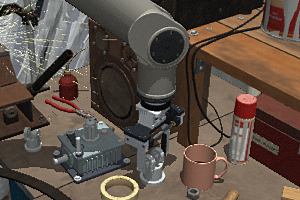

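```bash
python3 - <<'E'
from h import *
c=np.load("w4.npy",allow_pickle=True).item(); im=cv2.imread("pics/w4.png")
psi=np.radians(16); ex=np.array([np.cos(psi),np.sin(psi),0]); ey=np.array([np.sin(psi),-np.cos(psi),0])
o=np.array([.5487,-.3778,0])
t=np.linspace(0,2*np.pi,60)
s=5
crop=cv2.resize(im[200:345,240:395],None,fx=s,fy=s,interpolation=cv2.INTER_CUBIC)
def d(pts,col):
    for p in proj(c,pts): cv2.circle(crop,tuple(int(x) for x in ((p-[240,200]+.5)*s)),2,col,-1)
d([o+.034*(np.cos(a)*ex+np.sin(a)*ey) for a in t],(0,0,255))
d([o+.034*(np.cos(a)*ex+np.sin(a)*ey)+[0,0,.01] for a in t],(0,255,255))
for sx in(-.027,.027): d([o+sx*ex+.017*np.cos(a)*ey+[0,0,.07+.017*np.sin(a)] for a in t],(0,255,0))
cv2.imwrite("pics/w4c.png",crop)
E
```

```text
(no output)
```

View pics/w4c.png

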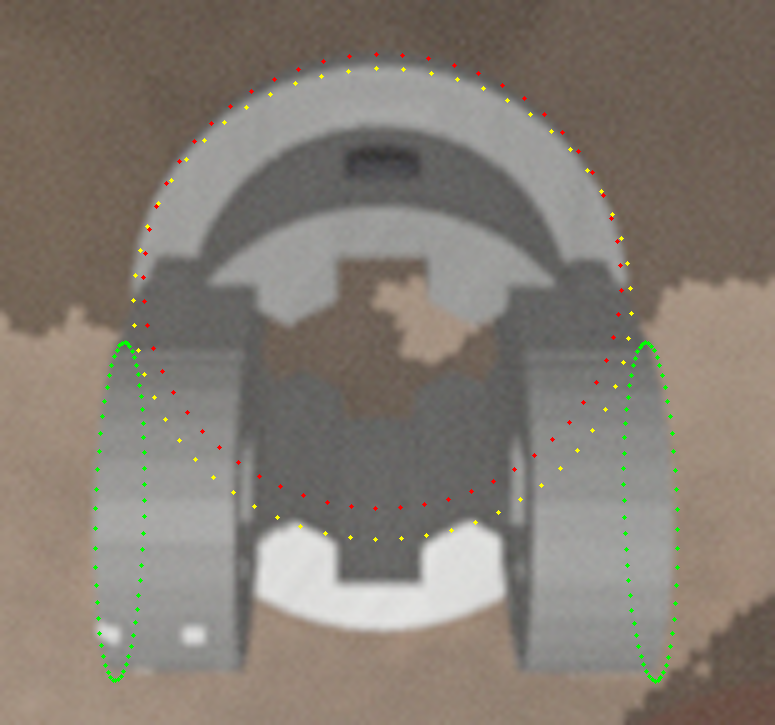

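The overlay matches the yoke to about 1 mm. Closing the jaws and lifting.

```bash
python3 - <<'E'
from h import *
r.move_gripper(.045); print("w",telemetry.current_gripper_width(),telemetry.current_force())
x,y=.5487,-.3777
r.line_to([x,y,.08],vel=.05); r.line_to([x,y,.235],vel=.15)
print(telemetry.current_force(),telemetry.current_gripper_width())
q=quat(np.radians(-11.8))
r.move_to([.4572,-.2157,.235],q)
r.dwell(.2)
print(telemetry.current_force(),telemetry.current_wrist_torque(),telemetry.current_position(),np.degrees(yaw()),telemetry.current_time())
c=camera_info("wrist"); im=snapshot("wrist"); cv2.imwrite("pics/w5.png",im[:,:,::-1]); np.save("w5.npy",c,allow_pickle=True)
im=snapshot("scene"); cv2.imwrite("pics/s3.png",cv2.resize(im[180:330,240:440,::-1],None,fx=4,fy=4))
E
```

```text
w 0.05390047478218336 [ 2.44243114  0.74996116 -0.52055642]
[-0.95723466 -0.35200582 -5.47053788] 0.05376661922622642
[-0.24041499 -0.3714436  -5.15861349] [-0.07363633 -0.0790252  -0.0202991 ] [ 0.4574759  -0.21627955  0.23463637] -11.82317310548417 10.3083
```

View pics/w5.png

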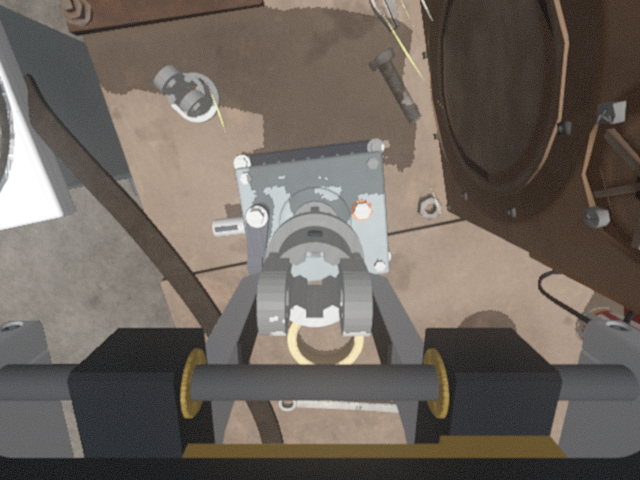

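View pics/s3.png

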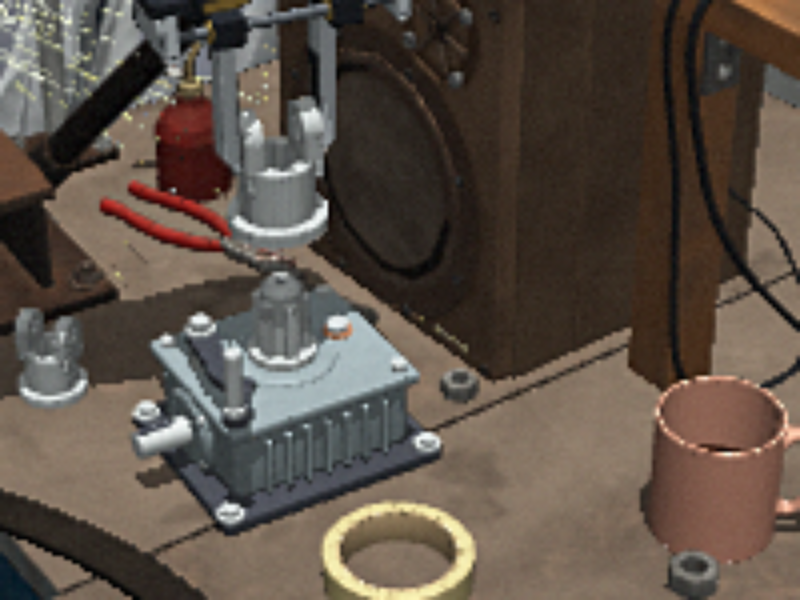

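```bash
python3 - <<'E'
from h import *
def ov(name,psi,o,out):
    c=np.load(name+".npy",allow_pickle=True).item(); im=cv2.imread(f"pics/{name}.png")
    ex=np.array([np.cos(psi),np.sin(psi),0]); ey=np.array([np.sin(psi),-np.cos(psi),0])
    t=np.linspace(0,2*np.pi,120); s=5
    crop=cv2.resize(im[200:345,240:395],None,fx=s,fy=s,interpolation=cv2.INTER_CUBIC)
    def d(pts,col):
        for p in proj(c,pts): cv2.circle(crop,tuple(int(x) for x in ((p-[240,200]+.5)*s)),1,col,-1)
    d([o+.026*(np.cos(a)*ex+np.sin(a)*ey)+[0,0,.05] for a in t],(255,0,0))
    d([o+.034*(np.cos(a)*ex+np.sin(a)*ey)+[0,0,.01] for a in t],(0,255,255))
    d([o+.034*(np.cos(a)*ex+np.sin(a)*ey) for a in t],(0,0,255))
    for off in(0,): 
      p=proj(c,[o-.026*ey+[0,0,.05],o+.026*ey+[0,0,.05]]); print(((p-[240,200]+.5)*s).round(0))
    return crop
a=ov("w4",np.radians(16),np.array([.5487,-.3778,.0006]),"")
b=ov("w5",np.radians(-11.82),np.array([.4575,-.2163,.23464-.051]),"")
cv2.imwrite("pics/ov.png",cv2.resize(np.hstack([a,b]),None,fx=.516,fy=.516,interpolation=cv2.INTER_AREA)); cv2.imwrite("pics/ovb.png",b)
E
```

```text
[[385. 213.]
 [384. 637.]]
[[382. 208.]
 [381. 633.]]
```

View pics/ovb.png

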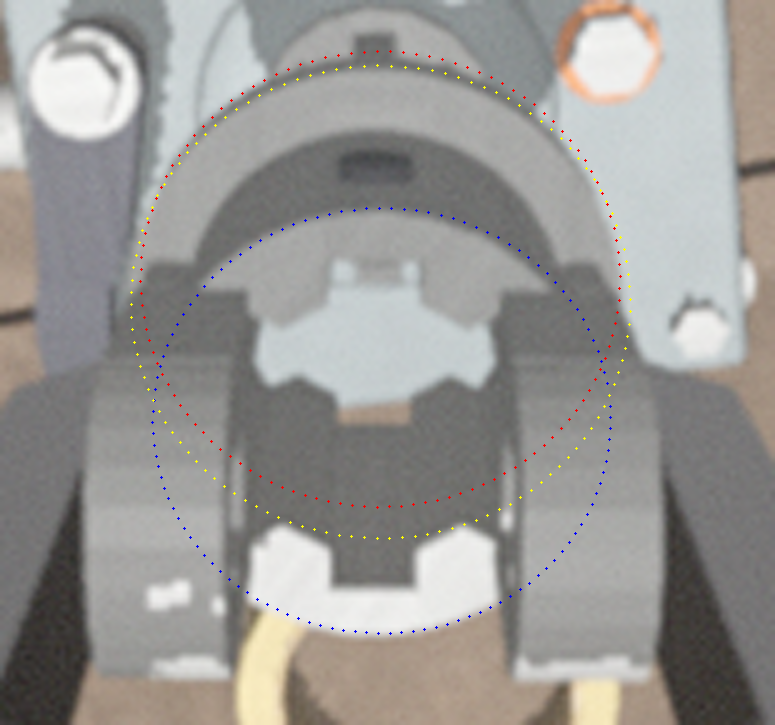

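In hand the yoke is centred along tool y to about 0.3 mm. Sideways it sits about 1.3 mm left of the prediction, which shows a camera bias along tool x. I correct the shaft estimate to (0.4584,-0.2153) and descend with the force guarded.

```bash
cat >> h.py <<'E'
F=lambda: np.array(telemetry.current_force())
def st(tag=""):
    f=F(); p=np.array(telemetry.current_position())
    print(tag,"t%.2f"%telemetry.current_time(),"under z %.1f"%((p[2]-.051)*1e3),"xy",(p[:2]*1e3).round(1),"F",f.round(1),"Tz %.2f"%telemetry.current_wrist_torque()[2],"yaw %.1f"%np.degrees(yaw()))
    return f,p
def down(x,y,z0,z1,psi,F0,dz=.001,lim=6,vel=.02):
    z=z0; q=quat(np.radians(psi))
    while z>z1+1e-6:
        z=max(z-dz,z1); r.line_to([x,y,z],q,vel=vel)
        f=F()-F0
        if f[2]>lim or np.hypot(f[0],f[1])>lim: break
    return z
E
python3 - <<'E'
from h import *
X,Y=.4584+.0,-.2153+.0006; psi=-11.8
r.line_to([X,Y,.215],quat(np.radians(psi)),vel=.1); r.dwell(.3)
F0,p=st("free"); np.save("F0.npy",F0)
r.line_to([X,Y,.190],vel=.05); st()
z=down(X,Y,.190,.172,psi,F0); print("cmd",z); st("stop")
E
```

```text
free t11.06 under z 164.4 xy [ 458.5 -214.8] F [ 0.1 -0.1 -4.6] Tz -0.00 yaw -11.8
 t11.71 under z 139.0 xy [ 458.5 -214.7] F [ 0.6  0.5 -4.2] Tz -0.05 yaw -11.8
cmd 0.172
stop t16.21 under z 120.9 xy [ 458.3 -214.8] F [-2.2 -4.4 -4.4] Tz -0.00 yaw -11.8
```

Meshed without rocking: the underside is at 121 mm, below the 126 mm tooth ends, with no axial load. I'll ease off the small side force and slide down.

```bash
python3 - <<'E'
from h import *
F0=np.load("F0.npy"); psi=-11.8; q=quat(np.radians(psi)); X,Y=.4584,-.2147
z=.172
while z>.1355:
    f=F()-F0
    X+=np.clip(f[0]*.0001,-.0003,.0003); Y+=np.clip(f[1]*.0001,-.0003,.0003)
    z-=.0015 if z>.140 else .0007
    r.line_to([X,Y,z],q,vel=.02)
    f=F()-F0
    if f[2]>7 or np.hypot(f[0],f[1])>10: print("stop");break
np.save("xyz.npy",[X,Y,z]); print(X,Y,z); st("end")
im=snapshot("scene"); cv2.imwrite("pics/s4.png",cv2.resize(im[180:330,240:440,::-1],None,fx=4,fy=4))
E
```

```text
0.45809270305023253 -0.21515167020555281 0.13549999999999993
end t22.96 under z 84.5 xy [ 458.1 -215.2] F [-0.6 -0.1 -4.8] Tz 0.07 yaw -11.8
```

View pics/s4.png

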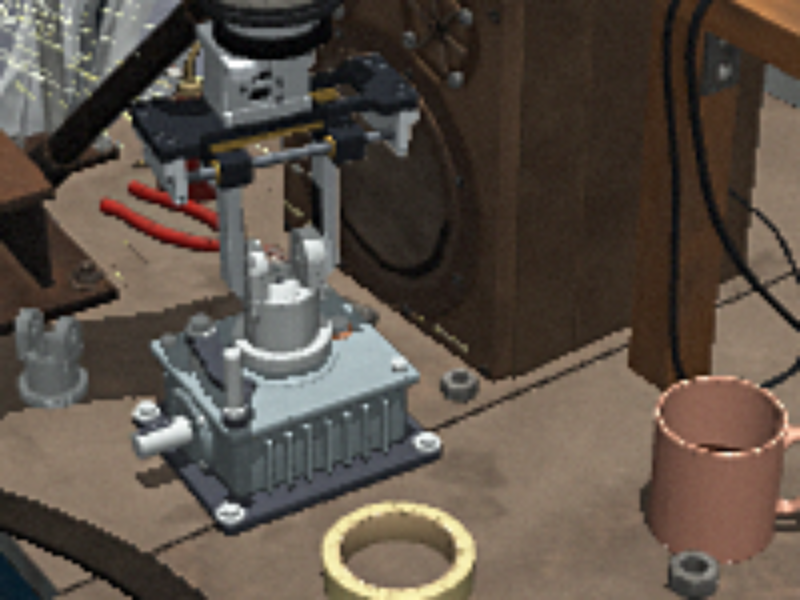

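```bash
python3 - <<'E'
from h import *
F0=np.load("F0.npy"); X,Y,z=np.load("xyz.npy"); q=quat(np.radians(-11.8))
while z>.1325:
    z-=.0004; r.line_to([X,Y,z],q,vel=.02); f=F()-F0
    print(round(z,4),f.round(1))
    if f[2]>4: break
st("home")
E
```

```text
0.1351 [-0.1  0.4 -0.1]
0.1347 [-2.4  0.9  7.4]
home t23.51 under z 84.0 xy [ 458.2 -215.2] F [-2.3  0.8  2.8] Tz 0.06 yaw -11.8
```

Home: the underside reads 84.0 mm, with 7.4 N when it touched the shoulder. Now I release, lift away and look at the keeper.

```bash
python3 - <<'E'
from h import *
X,Y,z=np.load("xyz.npy")
r.line_to([X,Y,.1350],vel=.02)
r.move_gripper(.085); print(telemetry.current_gripper_width()); st("open")
r.line_to([X,Y,.20],vel=.06); st()
r.line_to([X,Y,.25],vel=.15)
r.move_to([.40,-.285,.22],quat(np.radians(-19))); r.dwell(.2); st()
c=camera_info("wrist"); im=snapshot("wrist"); cv2.imwrite("pics/w6.png",im[:,:,::-1]); np.save("w6.npy",c,allow_pickle=True)
E
```

```text
0.08499937997081197
open t24.43 under z 84.0 xy [ 458.1 -215.1] F [-0.1  0.1 -0.5] Tz -0.00 yaw -11.8
 t25.66 under z 148.6 xy [ 457.9 -215.1] F [-0.3 -0.   0.7] Tz -0.03 yaw -11.8
 t26.81 under z 169.0 xy [ 400.7 -284.3] F [ 0.5 -0.1  0.3] Tz 0.03 yaw -18.9
```

View pics/w6.png

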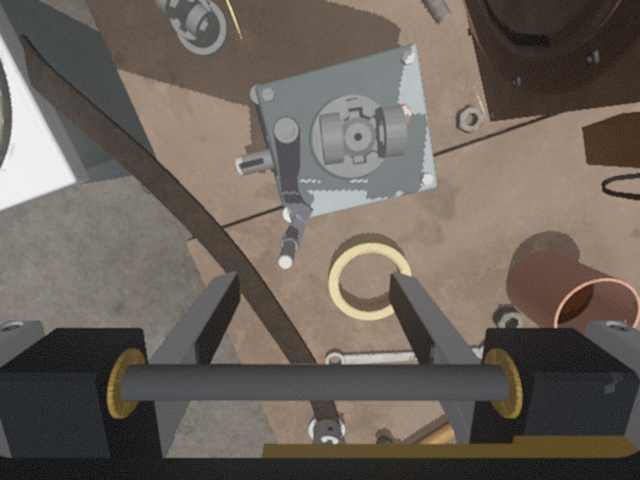

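The picture shows the yoke seated at (360,137), the post top at (285,262) and the pivot boss at (287,130).

```bash
python3 - <<'E'
from h import *
c=np.load("w6.npy",allow_pickle=True).item()
im=cv2.imread("pics/w6.png"); g=cv2.cvtColor(im[250:275,275:297],cv2.COLOR_BGR2GRAY)
m=(g>190).astype(np.uint8); n,l,s,ce=cv2.connectedComponentsWithStats(m); k=1+s[1:,4].argmax(); print(s[k],ce[k]+[275,250])
b=.0013*np.array([np.cos(np.radians(-19)),np.sin(np.radians(-19)),0])
post=onz(c,ce[k]+[275,250],.1515)+b; print("post",post)
for z in(.105,.11,.115):
    pv=onz(c,(287,130),z)+b; w=post-pv; print(z,pv,np.hypot(*w[:2]),np.degrees(np.arctan2(w[1],w[0])))
E
```

```text
[  4   6  13  13 124] [284.83870968 261.87903226]
post [ 0.37664385 -0.28649719  0.1515    ]
0.105 [ 0.40855157 -0.19364371  0.105     ] 0.09818284839503162 -108.96451887030632
0.11 [ 0.40885041 -0.19395005  0.11      ] 0.09799099303901697 -109.1879784973309
0.115 [ 0.40914924 -0.1942564   0.115     ] 0.09780063404187107 -109.41231143068147
```

```bash
python3 - <<'E'
from h import *
post=np.array([.3766,-.2865]); a0=np.radians(-109.1); pv=post-.099*np.array([np.cos(a0),np.sin(a0)])
q=quat(a0+np.pi/2)
r.move_gripper(.034)
r.move_to([*post,.19],q); r.dwell(.1)
e=np.array(telemetry.current_position())[:2]-post; print("err",e)
r.line_to([*post,.127],vel=.08)
F0=F(); print(F0)
r.move_gripper(.016); print(telemetry.current_gripper_width(),F())
np.save("F0k.npy",F0); np.save("pv.npy",pv)
d=0; a=a0
while d<49:
    d+=2.5 if d<35 else .5
    a=a0+np.radians(d); r.line_to([*(pv+.099*np.array([np.cos(a),np.sin(a)])),.127],quat(a+np.pi/2),vel=.05 if d<35 else .02)
    f=F()-F0; t=np.array([-np.sin(a),np.cos(a)]); ft=f[:2]@t; fr=f[:2]@[np.cos(a),np.sin(a)]
    if d>33 or abs(fr)>5: print(d,"ft %.1f fr %.1f fz %.1f"%(ft,fr,f[2]))
    if ft<-8 or abs(fr)>10 or abs(f[2])>10: break
np.save("d.npy",d); print(telemetry.current_time(),telemetry.current_gripper_width())
im=snapshot("top"); cv2.imwrite("pics/t2.png",cv2.resize(im[185:330,220:400,::-1],None,fx=4,fy=4))
im=snapshot("scene"); cv2.imwrite("pics/s5.png",cv2.resize(im[180:330,240:440,::-1],None,fx=4,fy=4))
E
```

```text
err [ 0.00057172 -0.00012137]
[ 0.59808443 -0.25383294 -0.51928876]
0.01637161978334837 [-0.60961206 -0.02244937  0.30914834]
35.0 ft -0.3 fr -0.3 fz 0.8
35.5 ft -0.7 fr -1.0 fz 0.3
36.0 ft -1.4 fr 0.3 fz 0.7
36.5 ft -1.3 fr -0.3 fz 0.5
37.0 ft -1.5 fr -0.5 fz -0.4
37.5 ft -1.5 fr -1.5 fz 0.7
38.0 ft -1.1 fr -0.5 fz 1.0
38.5 ft -1.7 fr -0.8 fz 0.2
39.0 ft -2.4 fr -1.1 fz 0.2
39.5 ft -1.5 fr -0.4 fz 0.8
40.0 ft -1.3 fr -1.3 fz 0.8
40.5 ft -0.3 fr -0.9 fz 0.8
41.0 ft -1.3 fr -1.4 fz -0.2
41.5 ft -1.5 fr -1.4 fz -0.5
42.0 ft -0.8 fr -1.1 fz 0.4
42.5 ft -1.1 fr -1.7 fz 0.1
43.0 ft -1.5 fr -0.6 fz 0.6
43.5 ft -1.8 fr -1.4 fz 0.6
44.0 ft -1.2 fr -1.9 fz -0.0
44.5 ft -0.9 fr -1.1 fz 0.7
45.0 ft -0.6 fr -1.8 fz 1.0
45.5 ft -2.3 fr -1.0 fz 1.4
46.0 ft -5.8 fr -1.9 fz 4.1
46.5 ft -10.0 fr -2.9 fz 4.8
38.9583 0.016374419647342323
```

View pics/s5.png

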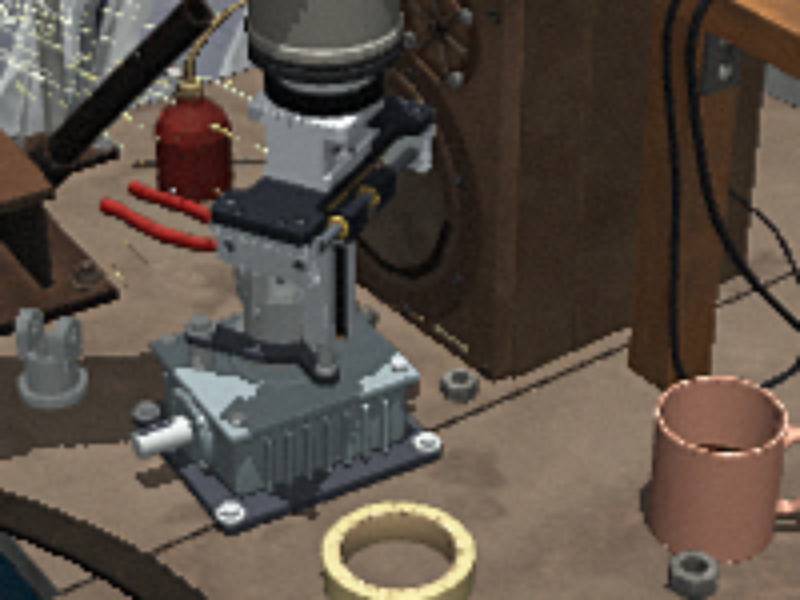

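The keeper met its stop after about 45° of travel, with the force rising sharply to 10 N. I'll relieve it, open the jaws, lift and check.

```bash
python3 - <<'E'
from h import *
pv=np.load("pv.npy"); a=np.radians(-109.1+45.4); p=pv+.099*np.array([np.cos(a),np.sin(a)]); q=quat(a+np.pi/2)
r.line_to([*p,.127],q,vel=.02); print(F()-np.load("F0k.npy"))
r.move_gripper(.030); print(F())
r.line_to([*p,.20],vel=.08); r.line_to([*p,.26],vel=.15)
r.move_to([.43,-.33,.25],quat(np.radians(-12))); r.dwell(.2); st()
c=camera_info("wrist"); im=snapshot("wrist"); cv2.imwrite("pics/w7.png",im[:,:,::-1]); np.save("w7.npy",c,allow_pickle=True)
im=snapshot("scene"); cv2.imwrite("pics/s6.png",cv2.resize(im[180:330,240:440,::-1],None,fx=4,fy=4))
E
```

```text
[-2.97889392 -2.00941483  1.19481144]
[ 0.76987687  0.33969015 -0.01294107]
 t42.18 under z 199.0 xy [ 430.3 -329.4] F [-0.4 -0.2  0.6] Tz -0.01 yaw -11.8
```

View pics/w7.png

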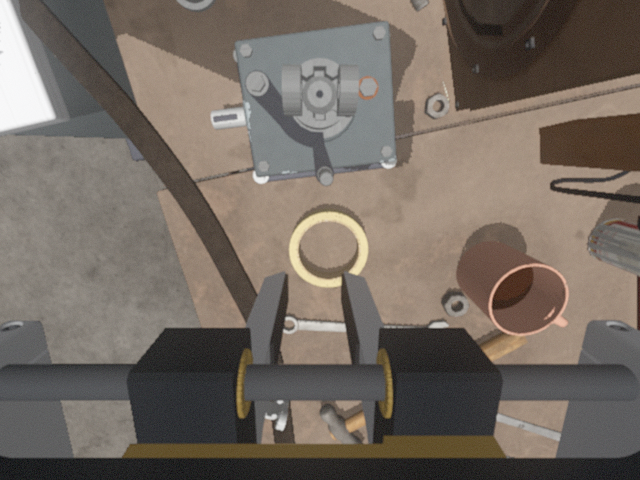

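View pics/s6.png

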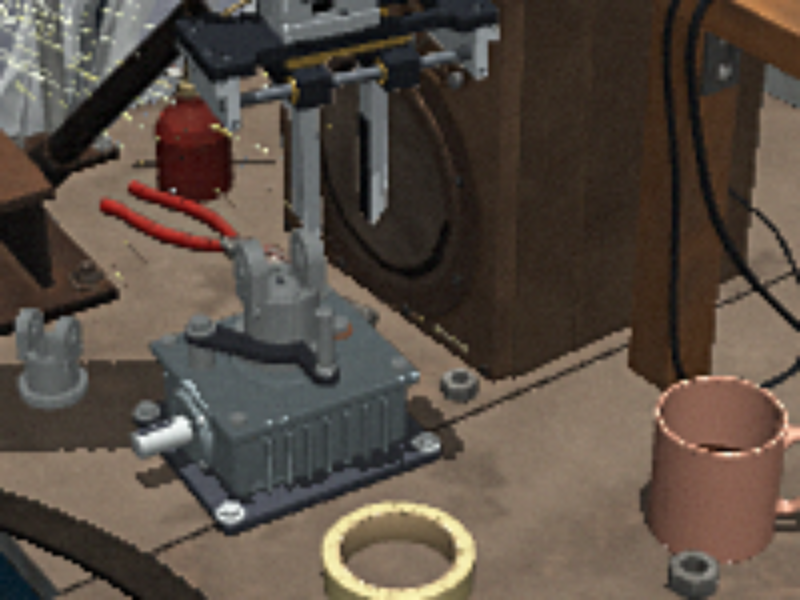

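```bash
python3 - <<'E'
from h import *
c=np.load("w7.npy",allow_pickle=True).item(); im=cv2.imread("pics/w7.png")
cv2.imwrite("pics/w7c.png",cv2.resize(im[50:200,230:400],None,fx=4,fy=4,interpolation=cv2.INTER_CUBIC))
b=.0013*np.array([np.cos(np.radians(-12)),np.sin(np.radians(-12)),0])
p=onz(c,(325.5,176.5),.1515)+b; pv=np.load("pv.npy"); w=p[:2]-pv; print(p,np.hypot(*w),np.degrees(np.arctan2(w[1],w[0]))+109.1)
E
```

```text
[ 0.4502357  -0.28020573  0.1515    ] 0.09651105220378278 44.39761855845747
```

View pics/w7c.png

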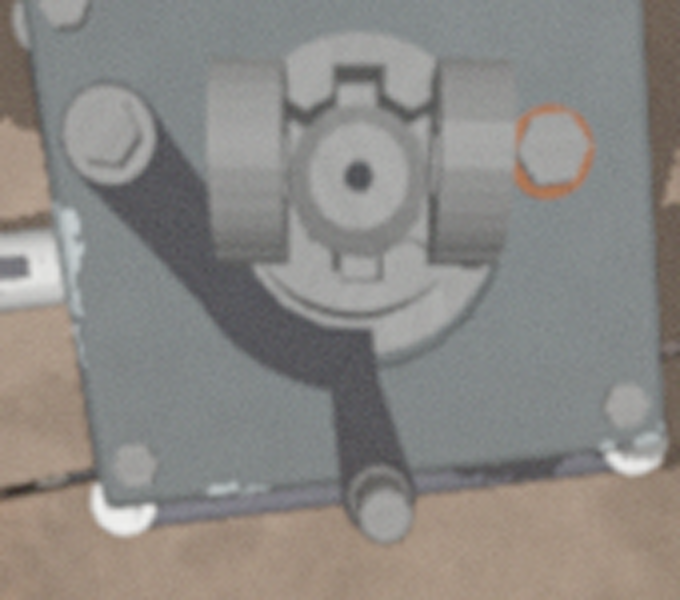

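```bash
python3 - <<'E'
from h import *
r.line_to([.43,-.33,.30],vel=.15); st()
im=snapshot("top"); cv2.imwrite("pics/t3.png",im[:,:,::-1])
r.job_done(); print(telemetry.current_time())
E
```

```text
t42.77 under z 248.9 xy [ 430. -330.] F [-0.1  0.  -0.2] Tz -0.02 yaw -12.0
the job is handed in; nothing more can be done
the job is handed in; nothing more can be done
```

View pics/t3.png

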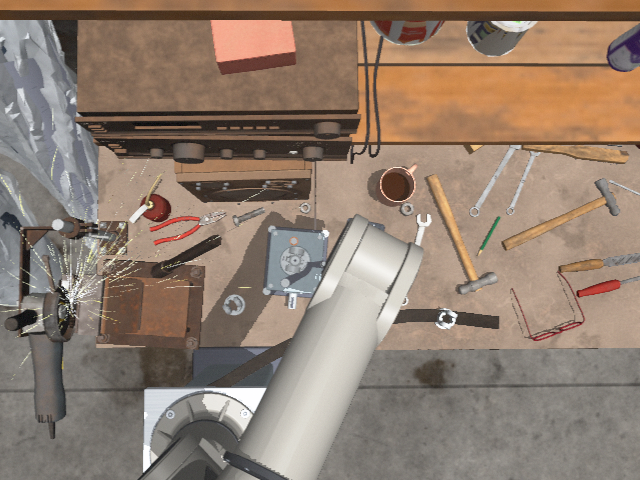

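The yoke is home on the shaft's shoulder with the keeper swung shut over its flange. I handed the job in at about 43 s with the gripper open and clear of everything.

- **Fitting the yoke:** I took the largest look-alike and pinched it by the ears. Before lowering it I turned it to the shaft's tooth angle, which I measured at about 18° mod 60. It meshed without rocking. It slid down with almost no axial load and touched the shoulder at about 7 N, with the underside reading 84.0 mm.
- **Shutting the keeper:** I caged the post between loosely set fingers and swung it until the force rose sharply to 10 N, which I took as the stop. The last wrist view shows the crescent over the flange and the post 44.4° (0.775 rad) round from where it started. That fits the 0.80 rad stop if the keeper started at about 0.02 rad. I could not measure its start angle separately.
- **Disagreement:** the top and wrist cameras differed by 3–5 mm on the yoke and shaft positions. I used the wrist view, corrected by 1.3 mm after seeing the yoke in the gripper.
- **Other things on the bench:** those visible in the last pictures show no change. In the last top view the arm hides the tape roll and part of the wrench, but both show undisturbed in the wrist view just before.

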